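# Seat and lock the yarn clamp in the tester

## Task

Fit the loose yarn clamp into the six-sided recess of the blue tester's round boss: the boss has stopped at an unknown angle, so it takes pressing and turning the clamp a little at a time until its hexagonal foot drops fully home and the flange lies flat on the boss. Only then push the locking slide (it has a black handle) all the way in, so that its tongue lies over the flange. Leave the bobbin and the brass weight where they are.

Things in the scene. Friction and masses are not known exactly. Their poses are not given: they have to be found in the camera images.
- clamp: Loose metal yarn clamp, about 0.3 kg, 68 mm tall, standing upright. Origin: centre of its underside; z up its axis. From below: tapered round pilot, 35 to 40 mm across (z 0 to 5 mm), hexagonal foot 40 mm across flats (z 5 to 18; two flats face its +x and -x), round flange 72 mm across (z 18 to 24), rectangular jaw block (z 24 to 68). Fits in six positions, 60 degrees apart, each within 7 degrees.
- clamp_jaws (a point): Point on the clamp's axis, 50 mm above its underside, in its aluminium jaw block, where it can be gripped; same axes as the clamp. The block is 24 mm along x, 36 mm along y, and reaches 18 mm above this point and 26 mm below it: grip across the 24 mm. A thumbscrew 14 mm across stands out 10 mm from the block's +y face.
- tester: Blue tester, fixed. Origin: on the bench under the recess's axis; z up, y along its bed from console to recess. Bed: 35 mm high, 170 mm wide, y from -325 to 75 mm. Console: 105 mm high, y from -325 to -210. The locking slide's guide: 50 mm wide, y from -180 to -100, up to 75 mm high. Round aluminium boss around the recess: 84 mm across, top 57 mm above the bench.
- socket (a point): Centre of the hexagonal recess's mouth, in the boss's top face; axes as the tester's. Recess: 43 mm across flats, 20 mm deep. The boss does not turn, but its angle differs each time and is NOT told by these axes: feel or see it. At a wrong angle only the pilot enters and the clamp stays about 13 mm high; fully home the flange lies on the boss, the clamp's origin 18 mm below this point.
- slide_handle (a point): Centre of the top of the locking slide's handle, an upright black post 14 mm across, from 75 to 120 mm above the bench. Moves with the slide, axes as the tester's: the slide goes in along +y. The handle is 140 mm from the recess's axis when drawn back, 90 mm when in. Its steel tongue (24 mm wide, 65 to 75 mm above the bench) leads it by 64 mm, passes 2 mm over the flange of a seated clamp.
- slide (a joint): Position of the locking slide in m: 0 = drawn back fully, 0.050 = fully in (end stop). It starts at 0 to 0.008, takes about 3 N to push and stays where it is left.
- bobbin: Bystander: empty white plastic bobbin standing upright, 52 mm across its end flanges, 78 mm tall; origin at the centre of its underside. Not to be disturbed.
- weight: Bystander: brass weight with a small knob, 48 mm across, 60 mm tall; origin at the centre of its underside. Not to be disturbed.

How it is judged:
By the outcome, as a careful person would: the job done as asked, in the order asked, and still so for the second after the job is handed in, with the robot touching nothing.
It also fails if it takes over 64 s, if anything falls off the work surface, if the arm or the gripper's body presses on something with over 40 N, if the wrist force passes 120 N, or if a joint passes its speed limit or range.

## Robot

A 7-joint arm with a two-finger parallel gripper is mounted at the origin on the work surface. World frame = base frame: x ahead of the robot, y to its left, z up, the work surface at z = 0. Lengths are in mm, angles in rad, forces in N, time in s.
With the tool pointing down it reaches from about 400 to 875 mm from the base axis. Payload 4.4 kg.
Tool frame: the origin (TCP) lies at the very end of the fingers, on their centre line; the grasp point (between the pads) lies 19 mm behind it; y points along the fingers, x is the direction in which the jaws open and shut, and the axes are right-handed (so a half turn about y gives the same grasp; the last joint's range is limited). The gripper opens to 85 mm and grips with 20 to 120 N. Pads are 22 mm wide; open, the fingers measure 114 mm over their backs; the gripper's body (76 mm by 85 mm) begins 54 mm behind the grasp point. The pads swing forward as they close: fully open they stand 13 mm farther back than shut.
Start: joints at [-1.207, 0.628, 0.038, 1.517, -0.027, 0.996, -0.02], TCP at [270.827, 590.907, 231.313] pointing down, gripper open.
Joint ranges: [-3.06, 3.06], [-0.37, 2.12], [-1.25, 1.32], [0.18, 2.47], [-1.1, 4.24], [0.23, 1.98], [-2.94, 2.94]. Speed limits (rad/s): [2.57, 2.57, 3.14, 3.14, 3.14, 3.14, 3.14].

## Interface

Orientations are given as [roll, pitch, yaw] about the fixed x, y, z axes, in that order (R = Rz(yaw) Ry(pitch) Rx(roll)).
In Python, from cell import readout, eyes, finish_job gives the robot as it stands. The module is installed in compiled form; this text tells all that it offers.
- The arm moves only by the tool apply_moves, never from a script. Its argument "commands" is a list that holds one entry, the list of rows, each a list of 6 numbers: the shift along the tool's x, y, z in units of 0.04 m (1.0 is 0.04 m), then the turn, a rotation vector about the tool's x, y, z in units of 5 degrees (1.0 is 5 degrees). A call has 1 to 8 rows; each row shifts and turns the pose as measured when the row begins, along the tool's axes as they then stand; what a row does not reach is not made up. A row lasts 1/12 s, in which the tool goes at most 41.7 mm and 7.16 degrees, less where a joint would pass 70% of its speed; a pose out of reach is approached as far as the arm can. A call with a number of a shift or a turn outside -1 to 1 is refused whole. A call with a gripper value outside its range is refused whole. "claw" is the finger opening in mm, from 0 to 85.4, set as the call begins (left out, the last holds). The fingers move at their own pace and stop on an object; the grip force is fixed at half the most. Time passes only in rows, so rows that do not move let the fingers close. It gives the time, the measured TCP pose, the force and the opening at its end, in the units of the state.
- readout.read_state(): the state, without advancing time (a new reading comes with each control period).
- eyes.get_image(name): name is "scene" or "side" or "wrist"; returns a dict with "image" (480x640x3 uint8, red, green, blue), "mtx" (3x3 intrinsics, pixels), "rvec" (rotation vector, rad) and "tvec" (3), from world to camera coordinates, as OpenCV has them. Camera axes: x right, y down, z forward; pixel columns grow to the right and rows downward; lengths in mm; the calibration is good to about 2 mm. A picture is of the moment at which its call begins. There is no depth.
- finish_job(): hands the job in, once; it reports no verdict.
The state is a dict: "clock": time; "qpos": joint angles; "qd": joint speeds; "tau": joint torques, N m; "eef_pos": TCP position; "tool_rot": TCP orientation; "force": force on the tool from outside, world axes, zero at the start; "torque": the same for the moment, N m; "width": finger opening in mm.
Only numpy, scipy, OpenCV 4.12 (cv2) and the standard library are available. Lean on these libraries where they do the work, as an engineer would, in place of code of your own. Each camera call takes 0.05 s, during which the arm holds its last target. There are 200 camera calls.

## Working session

There is one attempt and no reset: what is moved stays moved. The work goes in short steps, Python scripts to look and compute and a tool call to move; the robot and the scene stay as the last step left them, time stands still between calls to the robot, and variables do not carry over. Pictures are saved under pics/ and viewed, about 8 in all and at most 12, crops included, and the job is handed in when it is done.

Besides the shell and the picture viewer there is one more tool, called by a JSON object that holds its "name" and its "arguments", one argument or row to a line. apply_moves: Moves the arm, as the interface text tells. Shifts and turns lie within -1 to 1; 1 stands for 0.04 m of shift or 5 degrees of turn. Its arguments: {"type":"object","properties":{"commands":{"type":"array"},"claw":{"type":"number"}},"required":["commands"]}

```bash
mkdir -p pics; cat > h.py <<'E'
import numpy as np, cv2
from scipy.spatial.transform import Rotation as R
from cell import readout, eyes, finish_job
def snap(name, fn):
    d=eyes.get_image(name); np.savez('pics/'+fn+'.npz',**{k:np.asarray(v) for k,v in d.items()})
    cv2.imwrite('pics/'+fn+'.png',d['image'][:,:,::-1]); return d
def load(fn): return np.load('pics/'+fn+'.npz')
def ray(d,u,v):
    Rm=cv2.Rodrigues(np.float64(d['rvec']))[0]; t=np.float64(d['tvec']).ravel()
    return -Rm.T@t, Rm.T@np.linalg.inv(d['mtx'])@np.array([u,v,1.])
def onz(d,u,v,z):
    c,r=ray(d,u,v); return c+r*(z-c[2])/r[2]
def tri(*obs):
    A=np.zeros((3,3));b=np.zeros(3)
    for d,u,v in obs:
        c,r=ray(d,u,v); r/=np.linalg.norm(r); P=np.eye(3)-np.outer(r,r); A+=P;b+=P@c
    return np.linalg.solve(A,b)
def proj(d,p): return cv2.projectPoints(np.float64(p).reshape(-1,1,3),np.float64(d['rvec']),np.float64(d['tvec']),np.float64(d['mtx']),None)[0].reshape(-1,2)
def tool():
    s=readout.read_state(); return np.array(s['eef_pos']), R.from_euler('xyz',s['tool_rot']).as_matrix(), s
E
python3 - <<'E'
from h import *
for n in('scene','side','wrist'):
    d=snap(n,n+'0'); c,r=ray(d,320,240); print(n,c.round(),r.round(2))
p,M,s=tool(); print(s['clock'],p,M.round(3),s['width'],s['force'])
E
```

```text
scene [1198.   86.  563.] [-0.82 -0.03 -0.56]
side [ 132. -635.  713.] [ 0.37  0.71 -0.6 ]
wrist [197. 625. 372.] [ 0.28 -0.11 -0.95]
0.15 [270.6326931  590.43585758 230.60113404] [[ 0.417 -0.001 -0.909]
 [ 0.909 -0.001  0.417]
 [-0.002 -1.    -0.   ]] 85.33160580724886 [-0.86490604  0.61441284 -0.76198443]
```

View pics/scene0.png

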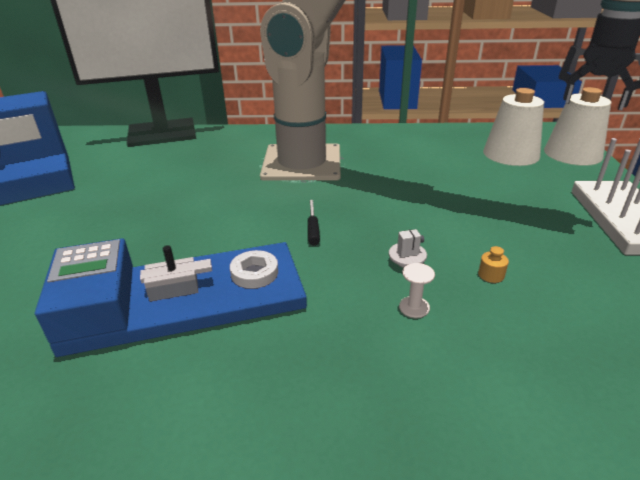

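View pics/side0.png

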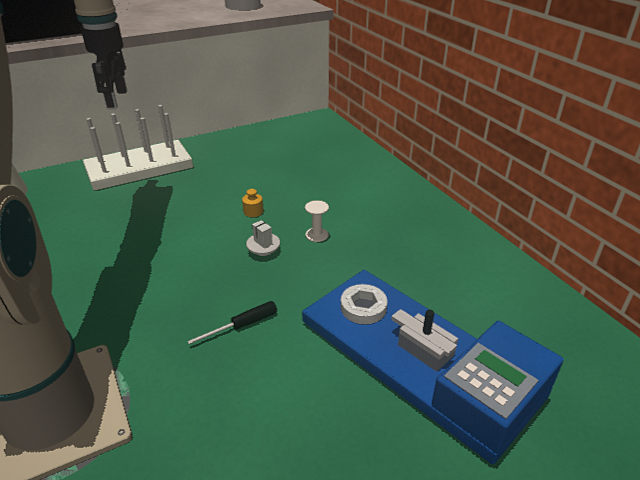

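The scene view shows the clamp at (408,250), socket at (254,267), handle top at (168,249), bobbin at (415,300) and weight at (493,268). The side view has the clamp at (263,242), socket at (364,300), handle top at (429,312), bobbin at (317,222) and weight at (253,205).

```bash
python3 - <<'E'
from h import *
a,b=load('scene0'),load('side0')
for n,p,q in [('flange',(408,256),(264,246)),('block top',(409,238),(262,228)),('socket',(254,266),(364,300)),('handle',(168,249),(429,312)),('bobbin base',(415,308),(317,236)),('bobtop',(419,273),(317,208)),('weight top',(497,250),(252,191)),]:
    x=tri((a,*p),(b,*q)); print(n,x.round(1),(proj(a,x)-p).round(1),(proj(b,x)-q).round(1))
# wrist cam in tool frame
p,M,s=tool(); c,r=ray(load('wrist0'),320,240); print(M.T@(c-p),M.T@r)
d=load('wrist0'); Rm=cv2.Rodrigues(d['rvec'])[0]; print((Rm@M).round(2), d['mtx'].round())
for f,crop in(('scene0',(360,220,480,330)),('scene0',(140,220,300,300))):
    pass
i=cv2.imread('pics/scene0.png');j=cv2.imread('pics/side0.png')
A=cv2.resize(i[220:330,370:450],(400,550),interpolation=2);B=cv2.resize(j[190:300,230:310],(400,550),interpolation=2)
cv2.imwrite('pics/c1.png',np.hstack([A,B]))
E
```

```text
flange [452.1 227.6  14. ] [[-0.4  0.5]] [[-0.4 -0.4]]
block top [452.5 227.4  58.9] [[ 0.6 -0.7]] [[0.5 0.6]]
socket [531.  -54.   51.9] [[ 0.6 -0.4]] [[0.6 0.4]]
handle [ 569.4 -182.6  115.9] [[ 0.8 -0.5]] [[0.8 0.5]]
bobbin base [580.2 225.4  -2.8] [[-0.2  0.2]] [[-0.2 -0.2]]
bobtop [579.9 224.4  73.9] [[-0.3  0.3]] [[-0.2 -0.3]]
weight top [490.7 379.5  57.3] [[ 0.1 -0.1]] [[0.1 0.1]]
[   0.6417087  -141.25503194   81.34236859] [ 0.01889043  0.95497442 -0.29735978]
[[ 1.    0.    0.  ]
 [ 0.   -0.32 -0.95]
 [-0.    0.95 -0.32]] [[409.   0. 312.]
 [  0. 409. 248.]
 [  0.   0.   1.]]
```

View pics/c1.png

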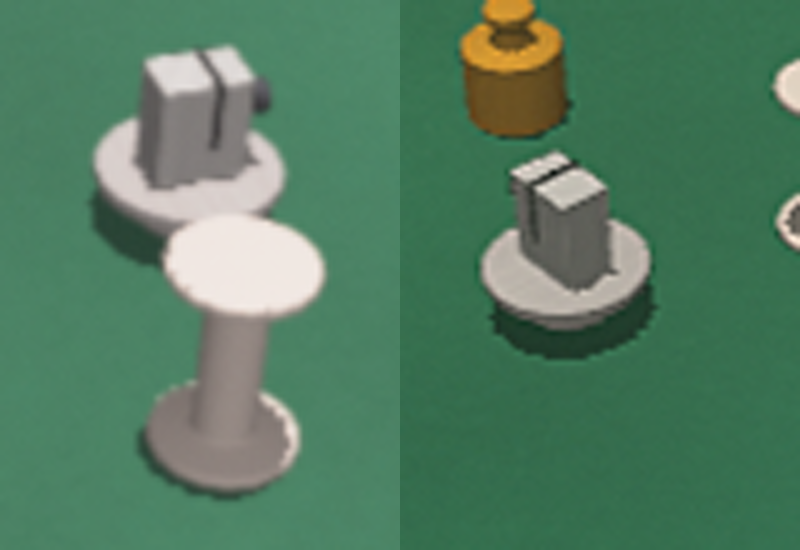

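The crop shows the jaw block's long side running left–right in the scene view, with the thumbscrew on the +y world side. I'll write a planner that prints the rows, and estimate the yaws.

```bash
cat >> h.py <<'E'
def plan(target,yaw,step=38,dstep=4.9,nmax=8):
    """rows toward target TCP pos, tool down, tool-x at yaw(deg)"""
    p,M,s=tool(); T=R.from_euler('z',yaw,degrees=True).as_matrix()@np.array([[1,0,0],[0,0,1],[0,-1,0.]])
    target=np.array(target,float)
    rv=R.from_matrix(M.T@T).as_rotvec(degrees=True); dp=target-p
    n=int(max(1,np.ceil(np.linalg.norm(dp)/step),np.ceil(np.linalg.norm(rv)/dstep)))
    rows=[]; k=M.copy()
    for i in range(min(n,nmax)):
        rows.append(np.r_[k.T@dp/n/40,rv/n/5].round(2).tolist()); k=k@R.from_rotvec(rv/n,degrees=True).as_matrix()
    print('n',n,'dp',dp.round(1),'rv',rv.round(1)); print(str(rows).replace(' ',''))
E
python3 - <<'E'
from h import *
a,b=load('scene0'),load('side0')
c=[onz(a,370+x/5,220+y/5,62)[:2] for x,y in((160,95),(255,78),(143,58),(238,48))]
for i,j in((0,1),(2,3),(0,2),(1,3)):
    e=c[j]-c[i]; print((i,j),np.hypot(*e).round(),np.degrees(np.arctan2(e[1],e[0])).round())
c=[onz(b,230+(x-400)/5,190+y/5,62)[:2] for x,y in((512,172),(555,153),(608,186),(565,208))]
for i in range(4):
    e=c[(i+1)%4]-c[i]; print(i,np.hypot(*e).round(),np.degrees(np.arctan2(e[1],e[0])).round())
plan((452,232,210),15)
E
```

```text
(0, 1) 38.0 107.0
(2, 3) 37.0 101.0
(0, 2) 25.0 -172.0
(1, 3) 21.0 -171.0
0 22.0 12.0
1 34.0 -73.0
2 23.0 -165.0
3 36.0 106.0
n 11 dp [ 181.4 -358.4  -20.6] rv [ 0.  50.4 -0.1]
[[-0.57,0.05,-0.71,0.0,0.92,-0.0],[-0.51,0.05,-0.76,0.0,0.92,-0.0],[-0.45,0.05,-0.8,0.0,0.92,-0.0],[-0.38,0.05,-0.83,0.0,0.92,-0.0],[-0.32,0.05,-0.86,0.0,0.92,-0.0],[-0.25,0.05,-0.88,0.0,0.92,-0.0],[-0.18,0.05,-0.9,0.0,0.92,-0.0],[-0.1,0.05,-0.91,0.0,0.92,-0.0]]
```

{"name": "apply_moves", "arguments": {
  "commands": [
    [[-0.57, 0.05, -0.71, 0, 0.92, 0], [-0.51, 0.05, -0.76, 0, 0.92, 0], [-0.45, 0.05, -0.8, 0, 0.92, 0], [-0.38, 0.05, -0.83, 0, 0.92, 0], [-0.32, 0.05, -0.86, 0, 0.92, 0], [-0.25, 0.05, -0.88, 0, 0.92, 0], [-0.18, 0.05, -0.9, 0, 0.92, 0], [-0.1, 0.05, -0.91, 0, 0.92, 0]]
  ]
}}

```text
clock: 0.82
eef_pos: [397.1, 327.7, 209.8]
tool_rot: [-1.563, 0.003, 0.489]
force: [0.3, 0.8, -0.3]
width: 85.3
```

```bash
python3 -c "
from h import *
plan((452,228,210),13)"
```

```text
n 4 dp [ 54.9 -99.7   0.2] rv [-0.4 15.  -0.2]
[[0.01,-0.01,-0.71,-0.02,0.75,-0.01],[0.06,-0.01,-0.71,-0.02,0.75,-0.01],[0.1,-0.0,-0.7,-0.02,0.75,-0.01],[0.15,-0.0,-0.7,-0.02,0.75,-0.01]]
```

{"name": "apply_moves", "arguments": {
  "commands": [
    [[0.01, 0, -0.71, 0, 0.75, 0], [0.06, 0, -0.71, 0, 0.75, 0], [0.1, 0, -0.7, 0, 0.75, 0], [0.15, 0, -0.7, 0, 0.75, 0], [0, 0, 0, 0, 0, 0]]
  ]
}}

```text
clock: 1.23
eef_pos: [455.8, 212.5, 208.7]
tool_rot: [-1.57, 0.006, 0.198]
force: [0.2, 0.6, -0.1]
width: 85.0
```

```bash
python3 -c "
from h import *
snap('wrist','w1'); p,M,s=tool(); print(p,s['tool_rot'],s['qpos'])"
```

```text
[454.45011932 215.28253598 208.53890863] [-1.56825546  0.0066267   0.20225633] [-0.70339726  0.46816295  0.29810874  1.9480492  -0.19962643  0.75922496
 -0.08701114]
```

View pics/w1.png

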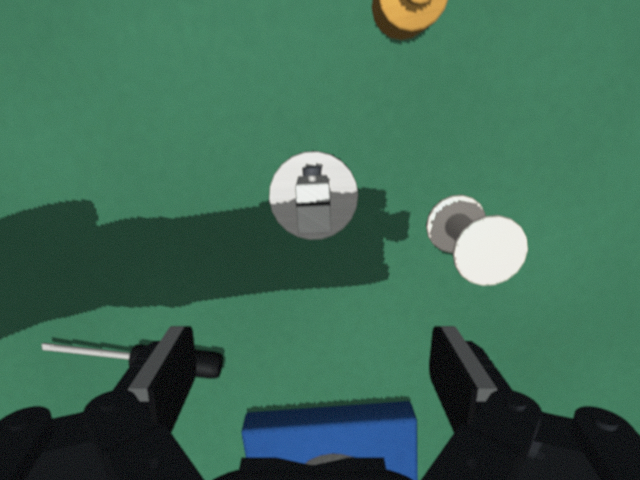

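The wrist view shows the clamp's flange centred at about (313,195) with the block squared up to the tool, so the yaw is right within about 2°.

```bash
python3 -c "
from h import *
d=load('w1')
print(onz(d,313.5,195.5,24), tri((d,313.5,195.5),(load('scene0'),408,256),(load('side0'),264,246)))
print(onz(d,312,193,68),onz(d,312,206,68),onz(d,296,190,68),onz(d,330,190,68))
plan((452,227,130),11.6)"
```

```text
[452.75273237 230.19704934  24.        ] [452.55390572 227.88843812  13.94150393]
[449.75756941 240.16060581  68.        ] [451.57100924 231.12424084  68.        ] [438.4548663  240.02320709  68.        ] [461.58982468 244.69043867  68.        ]
n 3 dp [ -2.5  11.7 -78.5] rv [-0.1 -0.  -0.4]
[[0.0,0.65,0.1,-0.01,-0.0,-0.03],[0.0,0.65,0.1,-0.01,-0.0,-0.03],[0.0,0.65,0.1,-0.01,-0.0,-0.03]]
```

{"name": "apply_moves", "arguments": {
  "commands": [
    [[0, 0.8, 0.17, 0, 0, 0], [0, 0.8, 0.15, 0, 0, 0], [0, 0.8, 0, 0, 0, 0], [0, 0.6, 0, 0, 0, 0], [0, 0, 0, 0, 0, 0], [0, 0, 0, 0, 0, 0]]
  ]
}}

```text
clock: 1.78
eef_pos: [451.2, 235.7, 85.9]
tool_rot: [-1.561, 0.002, 0.21]
force: [0.2, -0.5, -0.4]
width: 85.6
```

```bash
python3 -c "
from h import *
plan((452.5,229.5,34),11.6)
d=snap('wrist','w2')"
```

```text
n 2 dp [  1.3  -6.2 -51.9] rv [-0.5  0.5 -0.1]
[[0.0,0.65,-0.09,-0.05,0.05,-0.01],[-0.0,0.65,-0.08,-0.05,0.05,-0.01]]
```

View pics/w2.png

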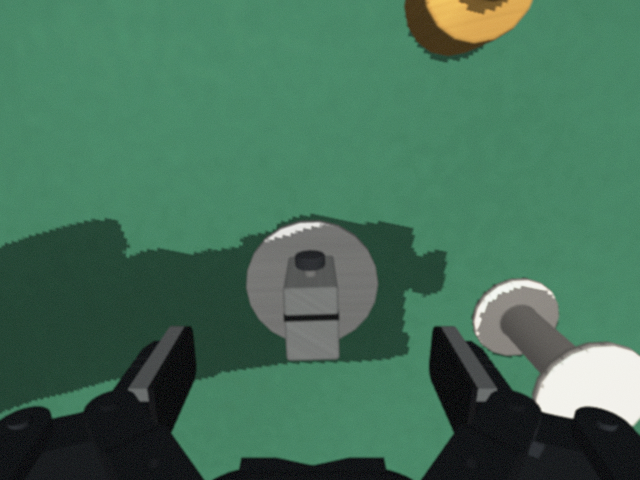

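The block top runs from (285,288) to (340,359), nearly square to the tool.

```bash
python3 -c "
from h import *
d=load('w2')
print(onz(d,312.3,323,68),onz(d,311.5,282,24))
print(onz(d,285,288,68),onz(d,338,288,68),onz(d,286,359,68),onz(d,340,359,68))
plan((451.5,230.5,34),12)"
```

```text
[452.73546637 230.3289714   68.        ] [452.0676768  231.21849707  24.        ]
[437.9314267  244.11929761  68.        ] [459.92690981 248.83814066  68.        ] [444.94272771 210.13265791  68.        ] [468.72628394 215.24131112  68.        ]
n 2 dp [  0.4  -5.3 -52.1] rv [-0.6  0.1 -0.1]
[[-0.01,0.65,-0.07,-0.06,0.01,-0.01],[-0.01,0.65,-0.07,-0.06,0.01,-0.01]]
```

Consistent: (452.5, 230.5), yaw about 12.5°. I'll descend and close.

{"name": "apply_moves", "arguments": {
  "commands": [
    [[0.02, 0.6, -0.07, -0.06, 0, 0], [0.01, 0.4, -0.06, -0.06, 0, 0], [0, 0.3, 0, 0, 0, 0], [0, 0, 0, 0, 0, 0]]
  ]
}}

```text
clock: 2.17
eef_pos: [457.6, 236.0, 39.3]
tool_rot: [-1.567, -0.01, 0.215]
force: [-0.7, -0.1, 0.3]
width: 85.7
```

```bash
python3 -c "
from h import *
plan((452.5,230.5,34),12)"
```

```text
n 1 dp [-5.1 -5.5 -5.3] rv [-0.2  0.3  0.6]
[[-0.16,0.13,-0.11,-0.04,0.06,0.12]]
```

{"name": "apply_moves", "arguments": {
  "commands": [
    [[-0.15, 0.12, -0.11, -0.04, 0.06, 0.1], [0, 0, 0, 0, 0, 0], [0, 0, 0, 0, 0, 0]]
  ]
}}

```text
clock: 2.42
eef_pos: [454.4, 231.8, 37.9]
tool_rot: [-1.569, -0.006, 0.21]
force: [0.4, 0.9, 0.4]
width: 85.7
```

```bash
python3 -c "
from h import *
plan((452.5,230.5,34),12)"
```

```text
n 1 dp [-1.9 -1.3 -3.9] rv [-0.1  0.   0.4]
[[-0.05,0.1,-0.02,-0.02,0.01,0.07]]
```

{"name": "apply_moves", "arguments": {
  "commands": [
    [[-0.05, 0.1, -0.02, 0, 0, 0.07], [0, 0, 0, 0, 0, 0], [0, 0, 0, 0, 0, 0], [0, 0, 0, 0, 0, 0], [0, 0, 0, 0, 0, 0], [0, 0, 0, 0, 0, 0], [0, 0, 0, 0, 0, 0], [0, 0, 0, 0, 0, 0]]
  ],
  "claw": 10
}}

```text
clock: 3.08
eef_pos: [453.8, 231.4, 36.5]
tool_rot: [-1.567, -0.004, 0.21]
force: [-1.7, -0.7, 0.6]
width: 22.8
```

Gripped (22.8 mm). Next I'll lift, and crop the boss from both fixed views to find the hexagon angle.

{"name": "apply_moves", "arguments": {
  "commands": [
    [[0, -0.5, 0, 0, 0, 0], [0, -0.9, 0, 0, 0, 0], [0, -0.9, 0, 0, 0, 0], [0, -0.9, 0, 0, 0, 0], [0, -0.9, 0, 0, 0, 0], [0, 0, 0, 0, 0, 0]]
  ]
}}

```text
clock: 3.58
eef_pos: [450.4, 228.7, 202.5]
tool_rot: [-1.571, 0.009, 0.209]
force: [1.4, 0.1, -2.6]
width: 23.3
```

```bash
python3 - <<'E'
from h import *
i=cv2.imread('pics/scene0.png');j=cv2.imread('pics/side0.png')
A=cv2.resize(i[245:295,225:285],(600,500),interpolation=2)
# side crop, stack smaller
B=cv2.resize(j[278:328,334:394],(600,500),interpolation=2)
cv2.imwrite('pics/c2.png',cv2.resize(np.hstack([A,B]),(800,333))); 
p,M,s=tool();print(p,s['width'],s['force'])
plan((525,-40,195),12)
E
```

```text
[450.38997007 228.65859216 202.4568193 ] 23.26621780514688 [ 1.42849387  0.1299775  -2.63890945]
n 8 dp [  74.6 -268.7   -7.5] rv [ 0.  -0.  -0.5]
[[0.05,0.02,-0.87,0.0,-0.0,-0.01],[0.05,0.02,-0.87,0.0,-0.0,-0.01],[0.05,0.02,-0.87,0.0,-0.0,-0.01],[0.05,0.02,-0.87,0.0,-0.0,-0.01],[0.05,0.02,-0.87,0.0,-0.0,-0.01],[0.05,0.02,-0.87,0.0,-0.0,-0.01],[0.05,0.02,-0.87,0.0,-0.0,-0.01],[0.05,0.02,-0.87,0.0,-0.0,-0.01]]
```

View pics/c2.png

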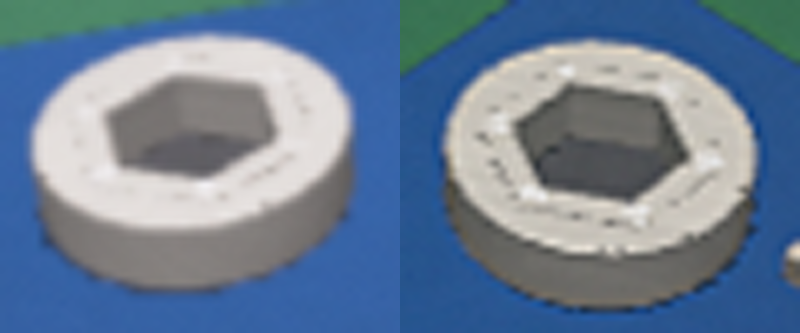

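```bash
python3 - <<'E'
from h import *
from scipy.optimize import least_squares
S=[((178,75),(265,87),(277,135),(210,182),(118,172),(105,118))],[((570,85),(660,92),(688,157),(635,203),(535,190),(513,122))]
for n,pts,u0,v0,o in(('scene0',S[0][0],225,245,0),('side0',S[1][0],334,278,400)):
    d=load(n)
    for z in(52,57):
        q=np.array([onz(d,u0+(x-o)/6.667,v0+y/6.667,z)[:2] for x,y in pts]); c=q.mean(0); r=q-c
        th=np.degrees(np.arctan2(r[:,1],r[:,0])); m=np.degrees(np.angle(np.exp(1j*np.radians(6*th)).mean()))/6
        print(n,z,c.round(1),'vertex',round(m,1),'flat normals',round(m+30,1),np.hypot(*r.T).round(1),((th-m+30)%60-30).round(1))
        # boss centre
for n,(l,t,r,b),u0,v0,o in(('scene0',(32,36,352,230),225,245,0),('side0',(447,42,755,252),334,278,400)):
    d=load(n);print(n,'boss',onz(d,u0+((l+r)/2-o)/6.667,v0+((t+b)/2)/6.667,57).round(1),onz(d,u0+((l+r)/2-o)/6.667,v0+((t+b)/2)/6.667,52).round(1))
E
```

```text
scene0 52 [527.  -55.8] vertex 18.8 flat normals 48.8 [24.5 24.9 23.1 24.6 25.5 24.3] [-1.9 -2.4  3.2 -0.3 -0.1  1.4]
scene0 57 [533.6 -54.4] vertex 18.8 flat normals 48.8 [24.3 24.7 22.9 24.3 25.2 24.1] [-1.9 -2.4  3.2 -0.3 -0.1  1.4]
side0 52 [531.9 -50.7] vertex 17.9 flat normals 47.9 [23.4 26.4 24.1 25.2 26.6 24.4] [ 1.2  1.8 -1.1  2.  -0.3 -3.7]
side0 57 [528.9 -55.1] vertex 17.9 flat normals 47.9 [23.2 26.2 23.9 25.  26.4 24.3] [ 1.2  1.8 -1.1  2.  -0.3 -3.7]
scene0 boss [535.9 -54.2  57. ] [529.4 -55.6  52. ]
side0 boss [527.8 -57.3  57. ] [530.9 -52.9  52. ]
```

{"name": "apply_moves", "arguments": {
  "commands": [
    [[0.05, 0.02, -0.87, 0, 0, 0], [0.05, 0.02, -0.87, 0, 0, 0], [0.05, 0.02, -0.87, 0, 0, 0], [0.05, 0.02, -0.87, 0, 0, 0], [0.05, 0.02, -0.87, 0, 0, 0], [0.05, 0.02, -0.87, 0, 0, 0], [0.05, 0.02, -0.87, 0, 0, 0]]
  ]
}}

```text
clock: 4.17
eef_pos: [514.4, -1.5, 192.6]
tool_rot: [-1.562, 0.01, 0.234]
force: [0.2, 1.5, -2.6]
width: 23.2
```

Both views give the recess's flat normals at about 48.4° (equivalently −11.6°) and its centre near (531,−55). I'll turn to −11.6° and take a wrist look from behind.

```bash
python3 -c "
from h import *
plan((512,-150,200),-11.6)"
```

```text
n 6 dp [  -2.4 -148.5    7.4] rv [-0.4 25.  -0.7]
[[-0.15,-0.03,-0.6,-0.01,0.83,-0.02],[-0.11,-0.03,-0.61,-0.01,0.83,-0.02],[-0.06,-0.03,-0.62,-0.01,0.83,-0.02],[-0.02,-0.03,-0.62,-0.01,0.83,-0.02],[0.02,-0.03,-0.62,-0.01,0.83,-0.02],[0.07,-0.03,-0.61,-0.01,0.83,-0.02]]
```

{"name": "apply_moves", "arguments": {
  "commands": [
    [[-0.15, -0.03, -0.6, 0, 0.83, -0.02], [-0.11, -0.03, -0.61, 0, 0.83, -0.02], [-0.06, -0.03, -0.62, 0, 0.83, -0.02], [-0.02, -0.03, -0.62, 0, 0.83, -0.02], [0.02, -0.03, -0.62, 0, 0.83, -0.02], [0.07, -0.03, -0.61, 0, 0.83, -0.02], [0, 0, 0, 0, 0, 0], [0, 0, 0, 0, 0, 0]]
  ]
}}

```text
clock: 4.83
eef_pos: [504.9, -168.2, 190.3]
tool_rot: [-1.573, 0.013, -0.238]
force: [0.8, 0.1, -2.7]
width: 23.2
```

```bash
python3 -c "
from h import *
snap('wrist','w3'); p,M,s=tool(); print(p,s['tool_rot'],s['width'])"
```

```text
[ 504.74635502 -168.81139614  190.40269388] [-1.57396982  0.01300194 -0.23751495] 23.178023859068375
```

View pics/w3.png

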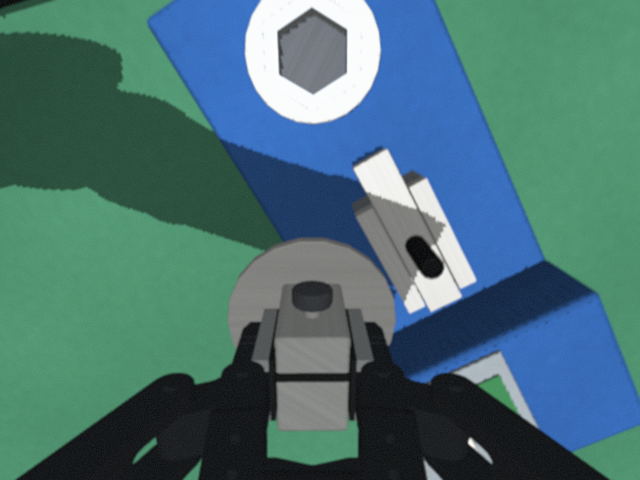

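The recess is at centre (313,51) with its flats facing ±tool x, so it's aligned. The clamp is centred in the grip at column 312.

```bash
python3 - <<'E'
from h import *
d=load('w3')
h=[onz(d,u,v,57)[:2] for u,v in((313,9),(347,29),(347,73),(313,94),(279,73),(279,29))]; h=np.array(h)
c=h.mean(0); r=h-c; th=np.degrees(np.arctan2(r[:,1],r[:,0])); m=np.degrees(np.angle(np.exp(6j*np.radians(th)).mean()))/6
print('socket',c,'normals',m-30,m+30,np.hypot(*r.T).round(1))
p=np.array([504.75,-168.8,190.4]);M=R.from_euler('xyz',[-1.574,.013,-.2375]).as_matrix()
q=np.array([onz(d,u,v,190.4+31.5) for u,v in((275.5,338),(350,338),(275,430),(349,430))])
print('block rel tool',(M.T@(q-p).T).T.round(1))
print('handle base/top', onz(d,418,242,120),onz(d,430,262,120))
s=readout.read_state();print(s['clock'])
plan((c[0],c[1],130),-12)
E
```

```text
socket [531.14393391 -54.89835834] normals -13.61522394828999 46.384776051710006 [23.  23.9 24.2 24.1 24.2 23.9]
block rel tool [[-11.2 -31.4  16.8]
 [ 11.5 -31.7  17. ]
 [-12.3 -31.3 -18.1]
 [ 12.2 -31.6 -17.8]]
handle base/top [ 563.23622568 -167.01095619  120.        ] [ 567.84152317 -179.96274443  120.        ]
4.8833
n 4 dp [ 26.4 113.9 -60.4] rv [ 0.2 -1.6 -0.7]
[[-0.0,0.38,0.73,0.01,-0.08,-0.04],[0.0,0.38,0.73,0.01,-0.08,-0.04],[0.01,0.38,0.73,0.01,-0.08,-0.04],[0.01,0.38,0.73,0.01,-0.08,-0.04]]
```

{"name": "apply_moves", "arguments": {
  "commands": [
    [[0, 0.05, 0.73, 0, 0, -0.04], [0, 0.38, 0.7, 0, 0, -0.04], [0, 0.38, 0.65, 0, 0, -0.04], [0, 0.38, 0.5, 0, 0, -0.02], [0, 0, 0, 0, 0, 0], [0, 0, 0, 0, 0, 0]]
  ]
}}

```text
clock: 5.38
eef_pos: [528.2, -60.5, 137.7]
tool_rot: [-1.573, 0.004, -0.231]
force: [-0.3, -0.8, -3.0]
width: 23.0
```

```bash
python3 -c "
from h import *
plan((531.2,-54.9,115),-13.5)"
```

```text
n 1 dp [  3.    5.6 -22.7] rv [ 0.1  0.3 -0.2]
[[0.04,0.57,0.15,0.03,0.05,-0.04]]
```

{"name": "apply_moves", "arguments": {
  "commands": [
    [[0.04, 0.25, 0.15, 0, 0.05, -0.04], [0, 0.25, 0, 0, 0, 0], [0, 0, 0, 0, 0, 0], [0, 0, 0, 0, 0, 0]]
  ]
}}

```text
clock: 5.72
eef_pos: [530.9, -53.5, 115.3]
tool_rot: [-1.573, 0.001, -0.233]
force: [-0.7, -0.4, -2.4]
width: 22.7
```

```bash
python3 -c "
from h import *
plan((531.2,-54.9,105),-13.5)"
```

```text
n 1 dp [  0.3  -1.4 -10.3] rv [ 0.1  0.2 -0. ]
[[0.02,0.26,-0.03,0.02,0.03,-0.01]]
```

{"name": "apply_moves", "arguments": {
  "commands": [
    [[0.01, 0.2, -0.03, 0.02, 0.02, 0], [0, 0.2, 0, 0, 0, 0], [0, 0.15, 0, 0, 0, 0], [0, 0, 0, 0, 0, 0]]
  ]
}}

```text
clock: 6.05
eef_pos: [532.1, -57.3, 92.9]
tool_rot: [-1.571, -0.003, -0.239]
force: [-1.7, 3.7, 7.9]
width: 23.2
```

```bash
python3 -c "
from h import *
plan((531.2,-54.9,85),-13.5)
s=tool()[2];print(s['force'],s['torque'],s['eef_pos'])"
```

```text
n 1 dp [-0.9  2.4 -7.9] rv [-0.  -0.2  0.2]
[[-0.04,0.2,0.05,-0.0,-0.03,0.03]]
[-1.70572452  3.70741155  7.90030666] [0.66253532 0.28144181 0.01877427] [532.07306489 -57.27300338  92.93145291]
```

{"name": "apply_moves", "arguments": {
  "commands": [
    [[-0.03, 0.0, 0.05, 0, 0, 0], [0, 0.08, 0, 0, 0, 0], [0, 0.08, 0, 0, 0, 0], [0, 0.08, 0, 0, 0, 0]]
  ]
}}

```text
clock: 6.38
eef_pos: [532.4, -56.0, 91.5]
tool_rot: [-1.564, -0.006, -0.243]
force: [-10.3, 2.8, 36.0]
width: 23.3
```

```bash
python3 -c "
from h import *
plan((531.2,-54.9,75),-13.5)
s=tool()[2];print(s['force'],s['torque'],s['eef_pos'])"
```

```text
n 1 dp [ -1.2   1.1 -16.5] rv [-0.4 -0.4  0.3]
[[-0.04,0.41,0.02,-0.08,-0.08,0.07]]
[-10.33452404   2.76523597  35.99530805] [ 0.09550489  2.17007867 -0.12547332] [532.39222124 -55.96937212  91.52100789]
```

{"name": "apply_moves", "arguments": {
  "commands": [
    [[-0.06, -0.03, 0.02, -0.05, -0.08, 0.06], [-0.03, 0, 0, 0, 0, 0], [0, 0.06, 0, 0, 0, 0], [0, 0.06, 0, 0, 0, 0]]
  ]
}}

```text
clock: 6.72
eef_pos: [530.9, -54.2, 90.1]
tool_rot: [-1.565, -0.006, -0.237]
force: [-0.2, 5.1, 14.6]
width: 22.9
```

```bash
python3 -c "
from h import *
plan((531.2,-54.9,75),-13.5)
s=tool()[2];print(s['force'],s['torque'],s['eef_pos'])"
```

```text
n 1 dp [  0.3  -0.7 -15.1] rv [-0.3 -0.1  0.3]
[[0.01,0.38,-0.02,-0.06,-0.02,0.07]]
[-0.22110799  5.14045037 14.64391962] [ 1.17223779  0.14947939 -0.03290821] [530.85133485 -54.16000908  90.05746085]
```

{"name": "apply_moves", "arguments": {
  "commands": [
    [[0, 0.06, 0.02, -0.05, 0, 0.05], [0, 0.08, 0.02, 0, 0, 0], [0, 0.08, 0, 0, 0, 0], [0, 0.08, 0, 0, 0, 0]]
  ]
}}

```text
clock: 7.05
eef_pos: [531.4, -52.0, 75.5]
tool_rot: [-1.57, -0.001, -0.237]
force: [-0.4, -0.3, 0.2]
width: 23.1
```

```bash
python3 -c "
from h import *
plan((531.2,-54.9,75),-13.5)
s=tool()[2];print(s['force'],s['torque'],s['eef_pos'])"
```

```text
n 1 dp [-0.2 -2.9 -0.5] rv [-0.1 -0.1  0. ]
[[0.01,0.01,-0.07,-0.01,-0.02,0.01]]
[-0.4407541  -0.31698072  0.24865977] [-0.14285061  0.16201645  0.01113694] [531.35646623 -51.99815828  75.488274  ]
```

Dropped in: z is 75.5, as expected for home. I'll press gently to confirm.

{"name": "apply_moves", "arguments": {
  "commands": [
    [[0, 0.05, 0, 0, 0, 0], [0, 0.06, 0, 0, 0, 0], [0, 0.06, 0, 0, 0, 0], [0, 0, 0, 0, 0, 0]]
  ]
}}

```text
clock: 7.38
eef_pos: [531.2, -52.2, 75.9]
tool_rot: [-1.564, -0.001, -0.238]
force: [-0.3, -0.4, -3.1]
width: 23.4
```

```bash
python3 -c "
from h import *
s=tool()[2];print(s['force'],s['torque'],s['eef_pos'])
d=snap('side','s4')
i=cv2.imread('pics/s4.png')[230:390,300:500]; e=snap('scene','s5'); j=cv2.imread('pics/s5.png')[190:350,130:330]
cv2.imwrite('pics/c4.png',np.hstack([cv2.resize(i,(400,320),interpolation=2),cv2.resize(j,(400,320),interpolation=2)]))"
```

```text
[-0.27568778 -0.40011874 -3.11636848] [-0.02708268 -0.01862065 -0.01396108] [531.18910522 -52.22899306  75.93142773]
```

View pics/c4.png

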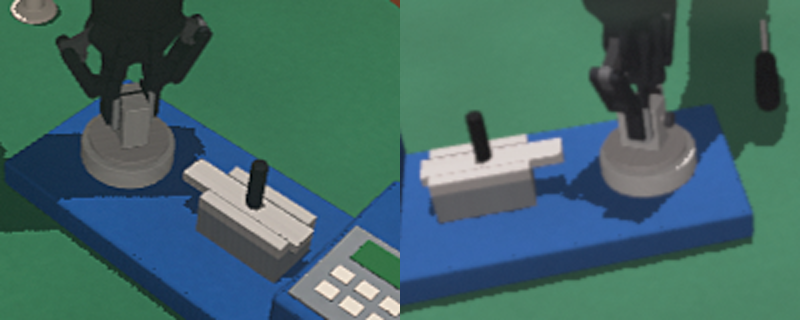

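The flange appears to lie on the boss in both views. I'll press a bit harder to be sure it has bottomed.

{"name": "apply_moves", "arguments": {
  "commands": [
    [[0, 0.12, 0, 0, 0, 0], [0, 0.12, 0, 0, 0, 0], [0, 0.12, 0, 0, 0, 0]]
  ]
}}

```text
clock: 7.73
eef_pos: [531.3, -52.3, 74.6]
tool_rot: [-1.556, -0.002, -0.239]
force: [-12.6, 2.6, 56.4]
width: 23.0
```

Solid at 74.6–75.5, so it's bottomed. I'll unload, then release.

{"name": "apply_moves", "arguments": {
  "commands": [
    [[0, -0.06, 0, -0.12, 0, 0], [0, 0, 0, 0, 0, 0]]
  ]
}}

```text
clock: 7.9
eef_pos: [531.6, -52.4, 79.1]
tool_rot: [-1.565, -0.005, -0.24]
force: [-0.1, 0.3, -3.1]
width: 23.4
```

{"name": "apply_moves", "arguments": {
  "commands": [
    [[0, 0, 0, 0, 0, 0], [0, 0, 0, 0, 0, 0], [0, 0, 0, 0, 0, 0], [0, 0, 0, 0, 0, 0], [0, 0, 0, 0, 0, 0]]
  ],
  "claw": 70
}}

```text
clock: 8.32
eef_pos: [530.9, -53.2, 75.7]
tool_rot: [-1.567, -0.002, -0.241]
force: [-0.2, -0.9, 0.1]
width: 69.9
```

{"name": "apply_moves", "arguments": {
  "commands": [
    [[0, -0.5, 0, 0, 0, 0], [0, -0.9, 0, 0, 0, 0], [0, -0.9, 0, 0, 0, 0], [0, -0.9, 0, 0, 0, 0], [0, 0, 0, 0, 0, 0]]
  ]
}}

```text
clock: 8.73
eef_pos: [528.3, -54.6, 203.8]
tool_rot: [-1.571, 0.009, -0.242]
force: [0.2, -0.4, -0.0]
width: 69.8
```

Released cleanly. Next I'll go above the handle at about (568.5,−181), with jaws across the slide direction (yaw 16.4°).

```bash
python3 -c "
from h import *
plan((568.5,-181.3,190),16.4)"
```

```text
n 7 dp [  40.2 -126.7  -13.8] rv [ -0.1 -30.3  -0.5]
[[0.25,0.05,-0.4,-0.0,-0.87,-0.01],[0.22,0.05,-0.42,-0.0,-0.87,-0.01],[0.18,0.05,-0.44,-0.0,-0.87,-0.01],[0.15,0.05,-0.45,-0.0,-0.87,-0.01],[0.12,0.05,-0.46,-0.0,-0.87,-0.01],[0.08,0.05,-0.47,-0.0,-0.87,-0.01],[0.05,0.05,-0.47,-0.0,-0.87,-0.01]]
```

{"name": "apply_moves", "arguments": {
  "commands": [
    [[0.25, 0.05, -0.4, 0, -0.87, 0], [0.22, 0.05, -0.42, 0, -0.87, 0], [0.18, 0.05, -0.44, 0, -0.87, 0], [0.15, 0.05, -0.45, 0, -0.87, 0], [0.12, 0.05, -0.46, 0, -0.87, 0], [0.08, 0.05, -0.4, 0, -0.87, 0], [0, 0, 0, 0, 0, 0], [0, 0, 0, 0, 0, 0]]
  ]
}}

```text
clock: 9.4
eef_pos: [566.3, -162.4, 190.1]
tool_rot: [-1.566, 0.004, 0.238]
force: [-0.3, 0.8, -0.4]
width: 69.8
```

```bash
python3 -c "
from h import *
d=snap('wrist','w6');plan((568.5,-181.3,150),16.4)"
```

```text
n 2 dp [  2.4 -18.7 -40.1] rv [-0.2 -2.8 -0.3]
[[-0.02,0.5,-0.24,-0.02,-0.28,-0.03],[-0.03,0.5,-0.23,-0.02,-0.28,-0.03]]
```

View pics/w6.png

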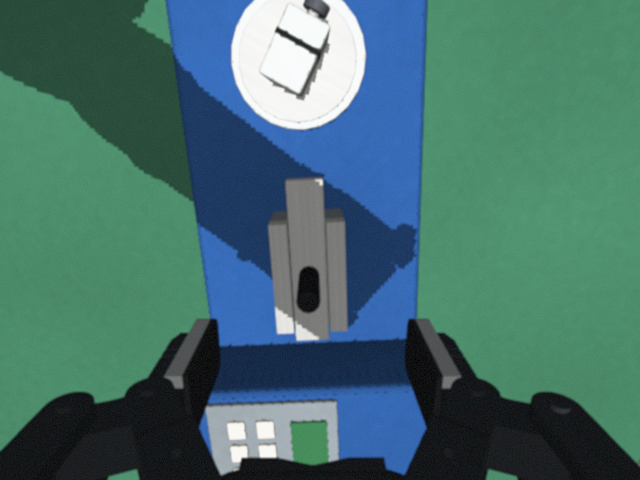

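The clamp is seated concentric on the boss, and the handle top is at about (308,300).

```bash
python3 -c "
from h import *
d=load('w6');h=onz(d,308.5,300,120);print(h,onz(d,288,179,75),onz(d,300,338,75),onz(d,324,178,75),onz(d,328,338,75))
u=np.array(h[:2])-[531.1,-54.9];print(np.hypot(*u),np.degrees(np.arctan2(*-u[::-1])))
plan((h[0],h[1],150),16.5)"
```

```text
[ 568.91715854 -181.8061068   120.        ] [ 541.4647314  -124.82497328   75.        ] [ 574.41767634 -233.03172581   75.        ] [ 563.21953013 -118.88369949   75.        ] [ 593.78460218 -228.28007557   75.        ]
132.42091006652925 106.59369944076852
n 2 dp [  2.8 -19.2 -40.1] rv [-0.2 -2.9 -0.3]
[[-0.02,0.5,-0.24,-0.02,-0.29,-0.03],[-0.03,0.5,-0.24,-0.02,-0.29,-0.03]]
```

{"name": "apply_moves", "arguments": {
  "commands": [
    [[-0.02, 0.3, -0.24, 0, -0.29, -0.03], [-0.02, 0.5, -0.2, 0, -0.25, -0.03], [0, 0.5, 0, 0, 0, 0], [0, 0.3, 0, 0, 0, 0], [0, 0, 0, 0, 0, 0], [0, 0, 0, 0, 0, 0]]
  ]
}}

```text
clock: 9.95
eef_pos: [568.9, -171.8, 124.2]
tool_rot: [-1.563, -0.002, 0.287]
force: [-0.4, 1.0, 0.2]
width: 70.2
```

```bash
python3 -c "
from h import *
plan((568.9,-181.8,91),16.5)"
```

```text
n 1 dp [  0.  -10.  -33.2] rv [-0.5 -0.1  0.1]
[[-0.07,0.83,-0.25,-0.09,-0.01,0.02]]
```

{"name": "apply_moves", "arguments": {
  "commands": [
    [[-0.06, 0.2, -0.25, -0.08, 0, 0], [0, 0.3, 0, 0, 0, 0], [0, 0.25, 0, 0, 0, 0], [0, 0, 0, 0, 0, 0]]
  ]
}}

```text
clock: 10.28
eef_pos: [571.2, -181.0, 94.1]
tool_rot: [-1.572, -0.006, 0.288]
force: [-0.0, -0.4, 0.1]
width: 70.2
```

```bash
python3 -c "
from h import *
plan((568.9,-181.8,91),16.5)"
```

```text
n 1 dp [-2.3 -0.8 -3.1] rv [0.1 0.  0.3]
[[-0.06,0.08,-0.0,0.02,0.0,0.07]]
```

{"name": "apply_moves", "arguments": {
  "commands": [
    [[-0.05, 0.02, 0, 0, 0, 0.05], [0, 0, 0, 0, 0, 0], [0, 0, 0, 0, 0, 0], [0, 0, 0, 0, 0, 0], [0, 0, 0, 0, 0, 0], [0, 0, 0, 0, 0, 0], [0, 0, 0, 0, 0, 0]]
  ],
  "claw": 8
}}

```text
clock: 10.87
eef_pos: [568.1, -182.0, 93.3]
tool_rot: [-1.572, 0.001, 0.288]
force: [0.5, -0.2, -2.9]
width: 11.9
```

{"name": "apply_moves", "arguments": {
  "commands": [
    [[0, 0, 0.25, 0, 0, 0], [0, 0, 0.25, 0, 0, 0], [0, 0, 0.25, 0, 0, 0], [0, 0, 0.1, 0, 0, 0]]
  ]
}}

```text
clock: 11.2
eef_pos: [558.9, -150.4, 93.3]
tool_rot: [-1.577, -0.001, 0.285]
force: [0.8, -2.2, -3.3]
width: 12.1
```

```bash
python3 -c "
from h import *
u=np.array([np.cos(np.radians(106.5)),np.sin(np.radians(106.5))])
p,M,s=tool();print(-(p[:2]-[531.1,-54.9])@u,s['force'],s['width'])
t=np.array([531.1,-54.9])-90*u
plan((*t,93),16.5)"
```

```text
99.50148273507773 [ 0.80778055 -2.19707826 -3.33335529] 12.132509771104644
n 1 dp [-2.2  9.3 -0.3] rv [ 0.4 -0.2  0.1]
[[0.01,0.01,0.24,0.07,-0.03,0.02]]
```

{"name": "apply_moves", "arguments": {
  "commands": [
    [[0, 0, 0.12, 0.05, 0, 0], [0, 0, 0.1, 0, 0, 0], [0, 0, 0.1, 0, 0, 0], [0, 0, 0.1, 0, 0, 0], [0, 0, 0.1, 0, 0, 0]]
  ]
}}

```text
clock: 11.62
eef_pos: [555.3, -138.2, 93.3]
tool_rot: [-1.59, -0.006, 0.283]
force: [4.5, -10.8, -10.0]
width: 12.0
```

```bash
python3 -c "
from h import *
u=np.array([np.cos(np.radians(106.5)),np.sin(np.radians(106.5))])
p,M,s=tool();print(-(p[:2]-[531.1,-54.9])@u,s['force'],s['width'],M.T@s['force'])"
```

```text
86.77213887175986 [  4.51246818 -10.75009628 -10.01210656] 11.98155003974285 [  1.27960725  10.24395626 -11.38390014]
```

{"name": "apply_moves", "arguments": {
  "commands": [
    [[0, 0, 0.12, 0.2, 0, 0], [0, 0, 0.12, 0, 0, 0], [0, 0, 0.14, 0, 0, 0]]
  ]
}}

```text
clock: 11.87
eef_pos: [555.5, -138.2, 93.4]
tool_rot: [-1.596, -0.012, 0.275]
force: [5.7, -14.0, -11.0]
width: 11.8
```

```bash
python3 -c "
from h import *
u=np.array([np.cos(np.radians(106.5)),np.sin(np.radians(106.5))])
p,M,s=tool();print(-(p[:2]-[531.1,-54.9])@u,s['force'],s['width'],M.T@s['force'])"
```

```text
86.78067814660926 [  5.69256616 -13.97676181 -11.01725004] 11.833978487715415 [  1.54817142  11.41136634 -14.71457991]
```

No movement at 15 N and 45.6 mm of travel, so it's at the end stop. I'll open in place and rise.

{"name": "apply_moves", "arguments": {
  "commands": [
    [[0, 0, 0, 0, 0, 0], [0, 0, 0, 0, 0, 0], [0, 0, 0, 0, 0, 0], [0, 0, 0, 0, 0, 0], [0, 0, 0, 0, 0, 0]]
  ],
  "claw": 60
}}

```text
clock: 12.28
eef_pos: [555.3, -135.4, 93.8]
tool_rot: [-1.593, -0.012, 0.276]
force: [-0.6, 0.8, -0.1]
width: 60.2
```

{"name": "apply_moves", "arguments": {
  "commands": [
    [[0, -0.4, 0, 0, 0, 0], [0, -0.9, 0, 0, 0, 0], [0, -0.9, 0, 0, 0, 0], [0, -0.9, 0, 0, 0, 0], [0, -0.2, -0.6, 0, 0, 0], [0, 0, -0.6, 0, 0, 0], [0, 0, 0, 0, 0, 0]]
  ]
}}

```text
clock: 12.87
eef_pos: [565.9, -172.9, 232.9]
tool_rot: [-1.585, -0.011, 0.286]
force: [-0.5, -0.3, -0.1]
width: 60.3
```

```bash
python3 -c "
from h import *
snap('wrist','w7');snap('scene','s7');snap('side','s8')
a=cv2.imread('pics/w7.png');b=cv2.imread('pics/s7.png')[200:320,110:320];c=cv2.imread('pics/s8.png')[180:380,200:500]
o=np.zeros((600,800,3),np.uint8);o[:300,:400]=cv2.resize(a,(400,300));o[:230,400:]=cv2.resize(b,(400,230),interpolation=2);o[330:597,400:]=cv2.resize(c,(400,267));o[320:600,:400]=cv2.resize(a[0:240,140:480],(400,280),interpolation=2)
cv2.imwrite('pics/c7.png',o)"
```

```text
(no output)
```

View pics/c7.png

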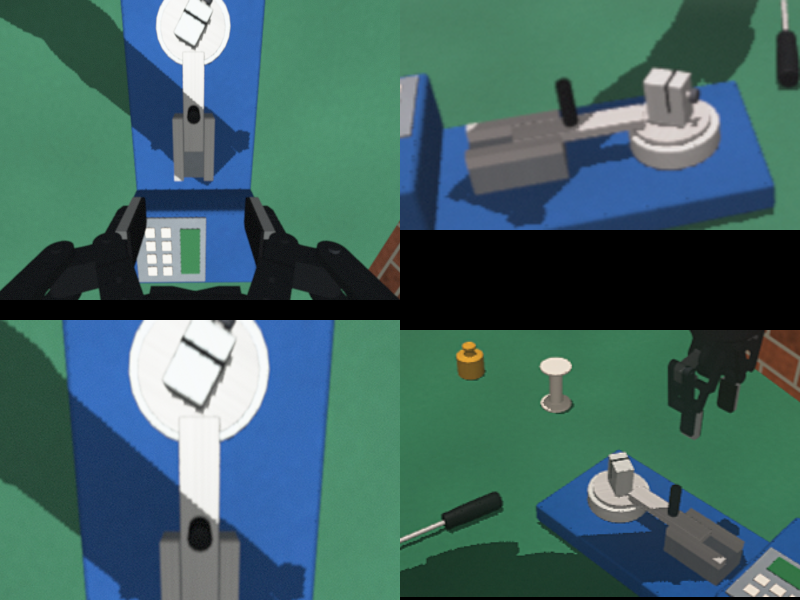

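The tongue lies over the flange, the flange is flat on the boss, and the bobbin and weight look unmoved. One numeric check before handing in.

```bash
python3 -c "
from h import *
x=tri((load('s7'),197.7,241.7),(load('s8'),406.3,297.6));print('handle',x,np.hypot(*(x[:2]-[531.1,-54.9])), np.hypot(*(x[:2]-[569.4,-182.6])))
d=load('w7');t=onz(d,309.5,83,75);print('tip',t,np.hypot(*(t[:2]-[531.1,-54.9])))
h=onz(d,310,180,120);print('handle w',np.hypot(*(h[:2]-[531.1,-54.9])))
for a,b in(('side0','s8'),('scene0','s7')):
  A,B=load(a)['image'].astype(int),load(b)['image'].astype(int)
  for n,(u,v) in (('bob',(317,222) if a=='side0' else (415,292)),('wt',(253,204) if a=='side0' else (494,265))):
    print(a,n,(abs(A-B)[v-25:v+25,u-18:u+18].max(2)>40).sum())
finish_job()"
```

```text
handle [ 554.25897979 -138.70997456  118.74597664] 86.95084922270091 46.428276149159736
tip [538.51152291 -78.7775099   75.        ] 25.00132297807012
handle w 82.93735669338527
side0 bob 0
side0 wt 107
scene0 bob 32
scene0 wt 0
the job is handed in; nothing more can be done
```

The clamp is fully seated in the recess, the locking slide is in at its end stop, and the job is handed in. It took about 13 s of the 64 s.

- **Clamp:** I lined it up with the recess angle seen in the images, about −13.5°, so pressing with small shifts was enough and no searching by turning was needed. It dropped home at TCP z 75.5 mm, the height I had worked out. It then held firm under a 56 N press, with the flange flat and concentric on the boss in the pictures. It may have risen about 3 mm as I unloaded, but it was back at 75.7 mm on release.
- **Slide:** I gripped the handle and moved it 45.6 mm, until it did not move under 15 N. The tongue tip measures 25 mm from the recess axis, against 26 mm expected, and lies over the flange.
- **Disagreement:** the handle measures 83–87 mm from the axis, against a nominal 90 mm. I put this down to calibration and picking error, given the firm stop and the tip reading.
- **Bobbin and weight:** neither was touched. Each showed no pixel change in one view but some in the other (weight 107 px in the side view, bobbin 32 px in the scene view). I took this for the arm and its shadow having moved, but did not check further.

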